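Load the pitcher rinser's cleaner cartridge

ROBOT

A 6-joint arm with a two-finger parallel gripper is mounted at the origin on the work surface. World frame = base frame: x ahead of the robot, y to its left, z up, the work surface at z = 0. Lengths are in m, angles in rad, forces in N, time in s.
With the tool pointing down it reaches from about 0.375 to 0.975 m from the base axis. Payload 3.8 kg.
Tool frame: the origin (TCP) lies at the very end of the fingers, on their centre line; the grasp point (between the pads) lies 19 mm behind it (bot.pinch_z is the distance from the TCP to the grasp point, in m); x points along the fingers, y is the direction in which the jaws open and shut, and the axes are right-handed (so a half turn about x gives the same grasp; the last joint's range is limited). The gripper opens to 85 mm and grips with 20 to 120 N. Pads are 22 mm wide; open, the fingers measure 114 mm over their backs; the gripper's body (76 mm by 85 mm) begins 54 mm behind the grasp point. The pads swing forward as they close: fully open they stand 13 mm farther back than shut.
Start: joints at [-1.381, 0.264, 1.604, -0, 1.274, -0.037], TCP at [0.152, -0.658, 0.231] pointing down, gripper open.
Joint ranges: [-2.63, 2.63], [-0.94, 2.18], [0.31, 2.57], [-1.31, 4.45], [0, 2.66], [-2.55, 2.55]. Speed limits (rad/s): [2.57, 2.57, 3.14, 3.14, 3.14, 3.14].

INTERFACE

Orientations are given as a rotation vector (axis times angle).
In Python, from workcell import monitor, imaging, finish_job, bot gives the robot as it stands.
- The arm moves only by the tool jog_arm, never from a script. Its argument "rows" is a list of rows, each a list of 7 numbers: the shift along the tool's x, y, z in m, then the turn, a rotation vector about the tool's x, y, z in rad, then the opening in per cent of the stroke, from 0 (shut) to 100 (fully open). A call has 1 to 20 rows; each row is the pose to reach, as a shift and turn from the pose measured when the call began, along the tool's axes at that moment; what a row does not reach only later rows make up. A row lasts 1/10 s, in which the tool goes at most 50 mm and 8.59 degrees, less where a joint would pass 70% of its speed; a pose out of reach is approached as far as the arm can. A call with a gripper value outside its range is refused whole. The fingers move at their own pace and stop on an object; "force" is the grip in N (left out, the last holds). Time passes only in rows, so rows that repeat a pose let the fingers close. It gives the time, the measured TCP pose, the force and the opening at its end, in the units of the state.
- monitor.read_state(): the state, without advancing time (a new reading comes with each control period).
- imaging.read_camera(name): name is "scene" or "top"; returns the picture (384x512x3 uint8, blue, green, red); there is no depth.
- imaging.camera_params(name): a dict with "fx", "fy", "cx", "cy" (pixels), "T" (4x4, takes a point from camera to world coordinates). Camera axes: x right, y down, z forward; pixel columns grow to the right and rows downward; lengths in m; the calibration is good to about 2 mm. A picture is of the moment at which its call begins. camera_params takes no time and is no camera call.
- finish_job(): hands the job in, once; it reports no verdict.
The state is a dict: "time": time; "q": joint angles; "joint_vel": joint speeds; "joint_torque": joint torques, N m; "tool_pos": TCP position; "tcp_rot": TCP orientation; "wrist_force": force on the tool from outside, world axes, zero at the start; "torque": the same for the moment, N m; "width": opening from 0.0 (shut) to 1.0 (fully open).
Only numpy, scipy, OpenCV 4.12 (cv2) and the standard library are available. Lean on these libraries where they do the work, as an engineer would, in place of code of your own. Each camera call takes 0.05 s, during which the arm holds its last target. There are 200 camera calls.

TASK

Press the orange key on the pitcher rinser so that its tray springs out, stand the blue cleaner cartridge upright in the round well of the tray, then push the tray home until it clicks and stays in by itself. Be gentle with the key and the tray: do not jam or slam the tray against its end stop, and leave the cup, the jug and the tamper where they stand.

Things in the scene. Friction and masses are not known exactly. Their poses are not given: they have to be found in the camera images.
- station: The pitcher rinser: a fixed low white box 220 (x) by 180 (y) by 84 high, ribbed steel drip grille on top (to 90 mm high). Origin at the centre of its underside; its front, with the tray, looks along its own -x, roughly towards the robot (turned by up to 0.3 rad). Its own +x is the direction in which the tray is pushed home.
- key_top (a point): Centre of the top of the orange release key, 34 by 26 mm, on the station's top near its front (station frame -80, +62, 100 mm; 16 mm proud). It goes straight down 13 mm to a firm bottom, taking up to 7 N on the way; the tray is released after 6 to 10 mm and shoots out 80 mm along the station's -x within half a second. It springs back up. More than 18 N is too hard.
- tray (a joint): How far the tray is out (m): 0 latched, as at the start; 0.08 fully out; negative when pushed deeper. Its spring drives it out (6 N when home, 2.8 N fully out). To latch it must go DEEPER than 0: the catch's play differs and cannot be seen, so it clicks anywhere 1 to 17 mm beyond 0. Let go after the click it comes back to 0 and stays; without a click it runs out again.
- tray_front (a point): Centre of the front face of the tray's grey upright front panel: 110 wide (y), 54 high (12 to 66 mm above the counter), 12 thick; moves with the tray; latched it is 34 mm before the station's front face. Push here along the station's +x: up to the click at most 11 N if under 30 mm/s; the force dips at the click, and 1.5 mm on comes a hidden firm rubber stop; above 18 N is too hard.
- well (a point): Centre of the floor of the round well in the tray, 16 mm above the counter, 50 mm behind the panel's front face; moves with the tray. A blue ring 6 mm high, inside width 43 mm, outside 49 mm; the deck around it is flat and 90 mm wide (y). z up.
- cartridge_center (a point): Centre (half-way up, 26 mm above its foot) of the blue cleaner cartridge, an upright cylinder 38 mm in diameter, 52 mm high, with a white cap (33 mm diameter) on its uppermost 8 mm; about 60 g, stands loose on the counter. Its z axis is its own axis. Grip it around the blue part at or a little above the centre, so that the fingers stay clear of the well's ring.
- tamper: Bystander: coffee tamper, steel foot 58 mm in diameter, dark wooden handle, 80 mm high, upright; origin at the centre of its underside.
- cup: Bystander: white coffee cup 76 mm in diameter, 60 high, with a handle; origin at the centre of its underside.
- jug: Bystander: steel milk jug 72 mm in diameter, 85 high, with a handle; origin at the centre of its underside.

How it is judged:
By the outcome, as a careful person would: the job done as asked, in the order asked, and still so for the second after the job is handed in, with the robot touching nothing.
It also fails if it takes over 72 s, if anything falls off the work surface, if the arm or the gripper's body presses on something with over 40 N, if the wrist force passes 120 N, or if a joint passes its speed limit or range.

## Working session

There is one attempt and no reset: what is moved stays moved. The work goes in short steps, Python scripts to look and compute and a tool call to move; the robot and the scene stay as the last step left them, time stands still between calls to the robot, and variables do not carry over. Pictures are saved under pics/ and viewed, about 8 in all and at most 12, crops included, and the job is handed in when it is done.

Besides the shell and the picture viewer there is one more tool, called as name(argument=value, ...), one argument or row to a line, values as JSON. jog_arm: Moves the arm, as the interface text tells. Its arguments: {"type":"object","properties":{"rows":{"type":"array","items":{"type":"array","items":{"type":"number"}}},"force":{"type":"number"}},"required":["rows"]}

```bash
mkdir -p pics
python3 - <<'E'
from workcell import monitor, imaging
import cv2,numpy as np
for n in("scene","top"):
    cv2.imwrite(f"pics/{n}0.png",imaging.read_camera(n)); p=imaging.camera_params(n)
    print(n,p["fx"],p["fy"],p["cx"],p["cy"]);print(np.round(p["T"],4))
s=monitor.read_state();print(s)
E
```

```text
scene 415.0988853400669 415.0988853400669 256.97786239908345 184.3516013279269
[[ 0.8435  0.3843 -0.3753  1.0703]
 [ 0.5372 -0.5998  0.593  -0.7665]
 [ 0.0028 -0.7018 -0.7124  1.0693]
 [ 0.      0.      0.      1.    ]]
top 354.9816469227275 354.9816469227275 253.23877854541252 192.13363088379367
[[-0.021  -0.9943  0.1045  0.4846]
 [-0.9996  0.0191 -0.0194  0.0178]
 [ 0.0173 -0.1049 -0.9943  1.1697]
 [ 0.      0.      0.      1.    ]]
{'time': 0.1, 'q': array([-1.38091062e+00,  2.64693231e-01,  1.60525817e+00,  2.85049508e-06,
        1.27370741e+00, -3.68871541e-02]), 'joint_vel': array([ 0.00153441, -0.00068074, -0.0042374 ,  0.00017574, -0.00160833,
       -0.00074303]), 'joint_torque': array([ 7.62227464e-04, -5.16704786e+01, -3.68591166e+01, -2.07131609e-05,
        6.21799220e-03,  1.43617956e-05]), 'tool_pos': array([ 0.15164364, -0.65705547,  0.23006494]), 'tcp_rot': array([ 2.102118  ,  0.24157588, -2.10244636]), 'wrist_force': array([-1.12436741,  0.15042064, -0.45546728]), 'torque': array([ 0.00132142,  0.0080852 , -0.01356136]), 'width': 0.9992622991891567}
```

View pics/top0.png

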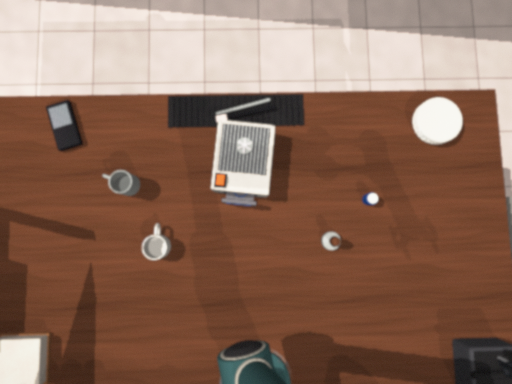

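View pics/scene0.png

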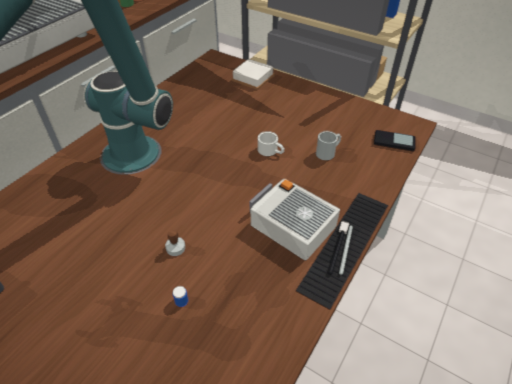

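Top view: station at about (243,157), orange key (220,180), cartridge cap (373,199), tamper (331,240), cup (156,245), jug (122,182). Scene: key (287,184), cartridge (180,297).

```bash
cat > h.py <<'E'
from workcell import monitor, imaging
import cv2,numpy as np
def ray(n,uv):
    p=imaging.camera_params(n);T=np.array(p["T"])
    return T[:3,3],T[:3,:3]@np.array([(uv[0]-p["cx"])/p["fx"],(uv[1]-p["cy"])/p["fy"],1])
def atz(n,uv,z):
    o,d=ray(n,uv);return (o+d*(z-o[2])/d[2])
def proj(n,P):
    p=imaging.camera_params(n);c=np.linalg.inv(p["T"])@np.append(P,1)
    return np.array([p["fx"]*c[0]/c[2]+p["cx"],p["fy"]*c[1]/c[2]+p["cy"]])
def blobs(im,lo,hi,mn=15):
    m=cv2.inRange(cv2.cvtColor(im,cv2.COLOR_BGR2HSV),lo,hi)
    n,l,s,c=cv2.connectedComponentsWithStats(m)
    return [(c[i].round(1),s[i].tolist()) for i in range(1,n) if s[i,4]>=mn],l
E
python3 - <<'E'
from h import *
for n in("top","scene"):
    im=cv2.imread(f"pics/{n}0.png")
    for nm,lo,hi,z in(("orange",(5,170,150),(18,255,255),.1),("blue",(105,150,60),(125,255,255),.022)):
        for c,s in blobs(im,lo,hi)[0]: print(n,nm,c,s,atz(n,c,z).round(4))
im=cv2.imread("pics/top0.png")
# station top outline
hsv=cv2.cvtColor(im,cv2.COLOR_BGR2HSV)
m=cv2.inRange(hsv,(0,0,170),(180,60,255)); m[:, :200]=0;m[:,285:]=0;m[:115]=0;m[210:]=0
m=cv2.morphologyEx(m,cv2.MORPH_CLOSE,np.ones((9,9)))
c=max(cv2.findContours(m,0,2)[0],key=cv2.contourArea)
print(cv2.minAreaRect(c)); b=cv2.boxPoints(cv2.minAreaRect(c)); P=np.array([atz("top",q,.084) for q in b]);print(b,P.round(4),np.linalg.norm(np.diff(P,axis=0),axis=1))
for nm,c in(("cap",(373,199)),):print(atz("top",c,.052),atz("scene",(180,291.5),.052))
for nm,c in(("tamper",(331,240)),("cup",(156,247)),("jug",(122,182))):print(nm,atz("top",c,.05).round(3))
a=cv2.resize(im[110:220,195:290],None,fx=5,fy=5,interpolation=2)
b=cv2.resize(im[180:260,310:390],(550,550),interpolation=2)
cv2.imwrite("pics/a.png",cv2.resize(np.hstack([a,b]),(800,430)))
E
```

```text
top orange [220.2 179.8] [216, 175, 9, 11, 87] [0.6366 0.0965 0.1   ]
scene orange [286.9 183.9] [282, 181, 10, 7, 47] [0.6412 0.0952 0.1   ]
scene blue [392.2   7.5] [387, 0, 12, 17, 149] [0.3992 1.8326 0.022 ]
scene blue [181.2 300.8] [175, 295, 12, 11, 85] [ 0.5851 -0.3904  0.022 ]
((242.1068115234375, 154.51046752929688), (59.47954177856445, 75.50077056884766), 5.599339485168457)
[[208.82558  189.17897 ]
 [216.1923   114.03846 ]
 [275.38806  119.841965]
 [268.0213   194.98248 ]] [[ 0.6104  0.1329  0.084 ]
 [ 0.8477  0.1079  0.084 ]
 [ 0.8261 -0.0779  0.084 ]
 [ 0.589  -0.0486  0.084 ]] [0.23857122 0.18701164 0.23884182]
[ 0.57279673 -0.38419995  0.052     ] [ 0.57810249 -0.38119642  0.052     ]
tamper [ 0.446 -0.245  0.05 ]
cup [0.437 0.302 0.05 ]
jug [0.642 0.41  0.05 ]
```

View pics/a.png

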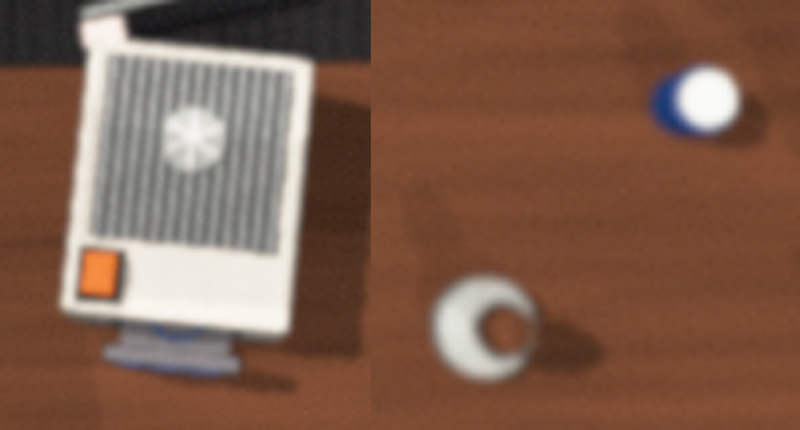

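Run:
```python
from h import *
f=lambda u,v:(195+u/3.9,110+v/3.91)
P=[atz("top",f(*c),.084) for c in((60,305),(87,40),(313,60),(290,327))]
print(np.round(P,4))
d=lambda a,b:np.arctan2(*(P[b]-P[a])[[1,0]])
print("yaw sides",d(0,1),d(3,2),"back",d(2,1)-np.pi/2,"front",d(3,0)-np.pi/2)
print([np.linalg.norm(P[a]-P[b]) for a,b in((0,1),(1,2),(2,3),(3,0))],np.mean(P,0))
for u,v in((107,360),(240,368)):print("panel",atz("top",f(u,v),.066))
k=[atz("top",f(*c),.1) for c in((82,248),(123,251),(117,298),(78,294))];print("key",np.round(k,4),np.mean(k,0))
print("cap",atz("top",(372.85,198.4),.052))
```

```text
[[ 0.614   0.1281  0.084 ]
 [ 0.8276  0.1046  0.084 ]
 [ 0.8083 -0.077   0.084 ]
 [ 0.5931 -0.0529  0.084 ]]
yaw sides -0.1094130509436837 -0.11154511319287132 back -0.10614993919808469 front -0.11485792441314713
[np.float64(0.21495470286322851), np.float64(0.1825879116476041), np.float64(0.2165426575150343), np.float64(0.18212795721903113)] [0.71075634 0.02569955 0.084     ]
panel [0.57132311 0.09282019 0.066     ]
panel [ 0.56284025 -0.01321221  0.066     ]
key [[0.6564 0.1089 0.1   ]
 [0.6534 0.077  0.1   ]
 [0.6167 0.0822 0.1   ]
 [0.6204 0.1124 0.1   ]] [0.63672973 0.09513391 0.1       ]
cap [ 0.57471856 -0.38382868  0.052     ]
```

```bash
cat >> h.py <<'E'
from scipy.spatial.transform import Rotation as R
def plan(p,jaw=None,xd=(0,0,-1)):
    """shift (tool axes) and turn to bring TCP to p with tool x along xd, jaws along angle jaw (world, mod pi)"""
    s=monitor.read_state();R0=R.from_rotvec(s["tcp_rot"]);M=R0.as_matrix()
    print("t",round(s["time"],2),"pos",s["tool_pos"].round(4),"F",s["wrist_force"].round(1),"w",round(s["width"],3),"q",s["q"].round(2))
    t=np.zeros(3)
    if jaw is not None:
        x=np.array(xd,float);best=None
        for k in(0,np.pi):
            y=np.array([np.cos(jaw+k),np.sin(jaw+k),0]);y-=x*(x@y);y/=np.linalg.norm(y)
            r=(R0.inv()*R.from_matrix(np.c_[x,y,np.cross(x,y)])).as_rotvec()
            if best is None or np.linalg.norm(r)<np.linalg.norm(best):best=r
        t=best
    print("shift",(M.T@(np.array(p)-s["tool_pos"])).round(4),"turn",t.round(4),"axes x",M[:,0].round(3),"y",M[:,1].round(3),"z",M[:,2].round(3))
E
python3 -c "
from h import *
plan((.638,.0955,.15),-.11)
plan((.638,.0955,.15),-.11+1.571)"
```

```text
t 0.1 pos [ 0.1516 -0.6571  0.2301] F [-1.1  0.2 -0.5] w 0.999 q [-1.38  0.26  1.61  0.    1.27 -0.04]
shift [ 0.0814 -0.6238 -0.6431] turn [-1.234  -0.0013  0.0017] axes x [-0.     0.002 -1.   ] y [ 0.225 -0.974 -0.002] z [-0.974 -0.225 -0.   ]
t 0.1 pos [ 0.1516 -0.6571  0.2301] F [-1.1  0.2 -0.5] w 0.999 q [-1.38  0.26  1.61  0.    1.27 -0.04]
shift [ 0.0814 -0.6238 -0.6431] turn [3.366e-01 3.000e-04 2.100e-03] axes x [-0.     0.002 -1.   ] y [ 0.225 -0.974 -0.002] z [-0.974 -0.225 -0.   ]
```

jog_arm(
  rows=[
    [0.04, -0.624, -0.643, -1.234, 0, 0, 0],
    [0.04, -0.624, -0.643, -1.234, 0, 0, 0],
    [0.04, -0.624, -0.643, -1.234, 0, 0, 0],
    [0.04, -0.624, -0.643, -1.234, 0, 0, 0],
    [0.04, -0.624, -0.643, -1.234, 0, 0, 0],
    [0.04, -0.624, -0.643, -1.234, 0, 0, 0],
    [0.04, -0.624, -0.643, -1.234, 0, 0, 0],
    [0.04, -0.624, -0.643, -1.234, 0, 0, 0],
    [0.04, -0.624, -0.643, -1.234, 0, 0, 0],
    [0.04, -0.624, -0.643, -1.234, 0, 0, 0],
    [0.04, -0.624, -0.643, -1.234, 0, 0, 0],
    [0.04, -0.624, -0.643, -1.234, 0, 0, 0],
    [0.04, -0.624, -0.643, -1.234, 0, 0, 0],
    [0.04, -0.624, -0.643, -1.234, 0, 0, 0],
    [0.04, -0.624, -0.643, -1.234, 0, 0, 0],
    [0.04, -0.624, -0.643, -1.234, 0, 0, 0],
    [0.04, -0.624, -0.643, -1.234, 0, 0, 0],
    [0.04, -0.624, -0.643, -1.234, 0, 0, 0],
    [0.04, -0.624, -0.643, -1.234, 0, 0, 0],
    [0.04, -0.624, -0.643, -1.234, 0, 0, 0],
  ],
)

```text
time: 2.1
tool_pos: [0.6374, 0.0966, 0.1902]
tcp_rot: [1.288, 1.159, -1.29]
wrist_force: [0.8, -0.3, -0.5]
width: -0.001
```

```bash
python3 -c "
from h import *
plan((.638,.0955,.115),-.11)"
```

```text
t 2.1 pos [0.6374 0.0966 0.1902] F [ 0.8 -0.3 -0.5] w -0.001 q [0.11 0.24 1.72 0.   1.19 0.22]
shift [0.0752 0.0009 0.0011] turn [ 0.0023 -0.001   0.0028] axes x [-0.003  0.001 -1.   ] y [ 0.994 -0.107 -0.003] z [-0.107 -0.994 -0.001]
```

jog_arm(
  rows=[
    [0.03, 0.001, 0.001, 0, 0, 0, 0],
    [0.055, 0.001, 0.001, 0, 0, 0, 0],
    [0.072, 0.001, 0.001, 0, 0, 0, 0],
    [0.08, 0.001, 0.001, 0, 0, 0, 0],
    [0.084, 0.001, 0.001, 0, 0, 0, 0],
    [0.086, 0.001, 0.001, 0, 0, 0, 0],
    [0.088, 0.001, 0.001, 0, 0, 0, 0],
    [0.09, 0.001, 0.001, 0, 0, 0, 0],
    [0.09, 0.001, 0.001, 0, 0, 0, 0],
    [0.09, 0.001, 0.001, 0, 0, 0, 0],
  ],
)

```text
time: 3.1
tool_pos: [0.6383, 0.0957, 0.1006]
tcp_rot: [1.288, 1.159, -1.289]
wrist_force: [0.3, -0.3, 0.4]
width: 0.003
```

jog_arm(
  rows=[
    [0.001, 0, 0, 0, 0, 0, 0],
    [0.002, 0, 0, 0, 0, 0, 0],
    [0.003, 0, 0, 0, 0, 0, 0],
    [0.004, 0, 0, 0, 0, 0, 0],
    [0.005, 0, 0, 0, 0, 0, 0],
    [0.006, 0, 0, 0, 0, 0, 0],
    [0.007, 0, 0, 0, 0, 0, 0],
    [0.007, 0, 0, 0, 0, 0, 0],
  ],
)

```text
time: 3.9
tool_pos: [0.6386, 0.0958, 0.0938]
tcp_rot: [1.289, 1.158, -1.288]
wrist_force: [-0.7, 0.7, 4.9]
width: 0.0
```

jog_arm(
  rows=[
    [0.001, 0, 0, 0, 0, 0, 0],
    [0.002, 0, 0, 0, 0, 0, 0],
    [0.003, 0, 0, 0, 0, 0, 0],
    [0.004, 0, 0, 0, 0, 0, 0],
    [0.0045, 0, 0, 0, 0, 0, 0],
    [0.0045, 0, 0, 0, 0, 0, 0],
    [0.0045, 0, 0, 0, 0, 0, 0],
  ],
)

```text
time: 4.6
tool_pos: [0.6386, 0.0958, 0.0893]
tcp_rot: [1.288, 1.159, -1.288]
wrist_force: [-0.4, 0.6, 2.8]
width: -0.001
```

```bash
python3 -c "
from h import *
cv2.imwrite('pics/top1.png',imaging.read_camera('top')[110:280,160:390])
cv2.imwrite('pics/s1.png',imaging.read_camera('scene'))
b=cv2.imread('pics/s1.png')[130:300,170:400];a=cv2.imread('pics/top1.png')
cv2.imwrite('pics/v1.png',cv2.resize(np.vstack([a,b]),None,fx=1.7,fy=1.7))
plan((.575,-.384,.1),-.11)"
```

```text
t 4.7 pos [0.6386 0.0958 0.0893] F [ 0.2 -0.1  2.1] w 0.001 q [0.11 0.33 1.8  0.   1.02 0.22]
shift [-0.0113 -0.0118  0.4838] turn [ 0.0025 -0.0014  0.0015] axes x [-0.001  0.002 -1.   ] y [ 0.994 -0.107 -0.001] z [-0.107 -0.994 -0.001]
```

View pics/v1.png

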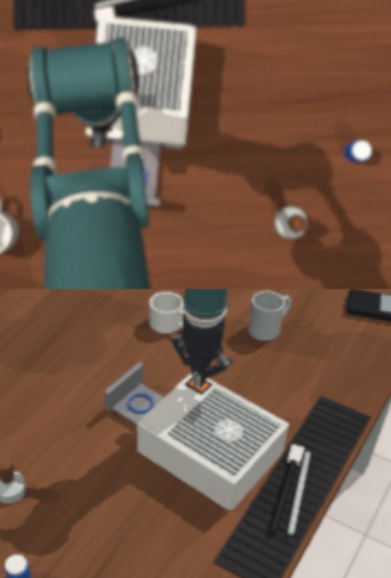

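Tray is out (ring seen in the scene view at about (252,198)); the fingers are on the key. Next I go up and over to the cartridge.

jog_arm(
  rows=[
    [-0.03, 0, 0, 0, 0, 0, 0],
    [-0.08, 0, 0, 0, 0, 0, 0],
    [-0.08, -0.011, 0.483, -0.9, 0, 0, 100],
    [-0.08, -0.011, 0.483, -0.9, 0, 0, 100],
    [-0.08, -0.011, 0.483, -0.9, 0, 0, 100],
    [-0.08, -0.011, 0.483, -0.9, 0, 0, 100],
    [-0.08, -0.011, 0.483, -0.9, 0, 0, 100],
    [-0.08, -0.011, 0.483, -0.9, 0, 0, 100],
    [-0.08, -0.011, 0.483, -0.9, 0, 0, 100],
    [-0.08, -0.011, 0.483, -0.9, 0, 0, 100],
    [-0.08, -0.011, 0.483, -0.9, 0, 0, 100],
    [-0.08, -0.011, 0.483, -0.9, 0, 0, 100],
    [-0.08, -0.011, 0.483, -0.9, 0, 0, 100],
    [-0.08, -0.011, 0.483, -0.9, 0, 0, 100],
    [-0.08, -0.011, 0.483, -0.9, 0, 0, 100],
  ],
)

```text
time: 6.2
tool_pos: [0.5757, -0.3822, 0.168]
tcp_rot: [0.61, 1.487, -0.607]
wrist_force: [0.5, 0.3, -0.1]
width: 1.001
```

Run:
```python
from h import *
T=imaging.read_camera('top');S=imaging.read_camera('scene')
cv2.imwrite('pics/top2.png',T);cv2.imwrite('pics/s2.png',S)
plan((.576,-.383,.011),.79)
for c,s in blobs(S,(100,60,40),(130,255,255),10)[0]:print(c,s)
uL=np.array([.994,-.1098]);wL=np.array([.1098,.994])
C=np.array([.711,.026])
for z,nm,x in((.022,'ring',-.174),): print(nm,proj('scene',np.append(C+uL*x,z)),proj('top',np.append(C+uL*x,z)))
a=cv2.resize(T[150:250,190:290],(400,400),interpolation=2);b=cv2.resize(S[145:245,200:300],(400,400),interpolation=2)
c=cv2.resize(S[230:330,120:260],(560,400))[:200,:400]*0
cv2.imwrite('pics/v2.png',np.hstack([a,b]))
cv2.imwrite('pics/v3.png',cv2.resize(S[220:330,110:260],(600,440)))
```

```text
t 6.3 pos [ 0.5762 -0.3817  0.1684] F [-0.2  1.1  0.1] w 1.002 q [-0.62  0.34  1.63  0.    1.18 -1.42]
shift [ 0.1574 -0.0011  0.0012] turn [ 0.0043 -0.0029 -0.0003] axes x [-0.002  0.002 -1.   ] y [0.701 0.713 0.   ] z [ 0.713 -0.701 -0.003]
[392.    7.9] [385, 0, 15, 18, 184]
[252.3 196.3] [245, 191, 16, 12, 76]
[181.1 300.4] [173, 292, 15, 15, 126]
ring [252.3563963  197.05866913] [238.29573545 213.10855533]
```

View pics/v2.png

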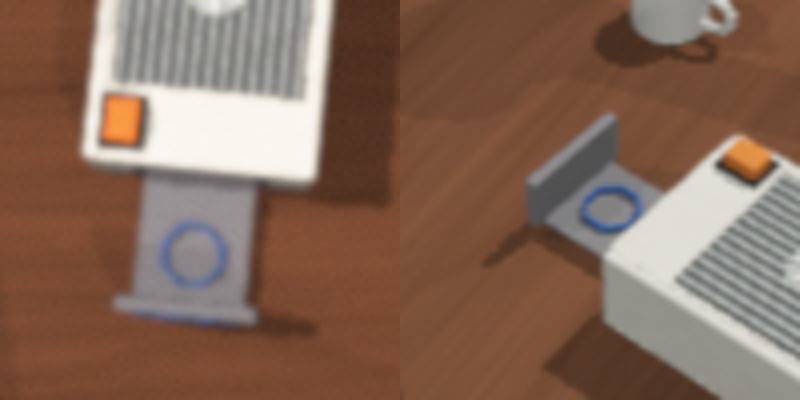

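View pics/v3.png

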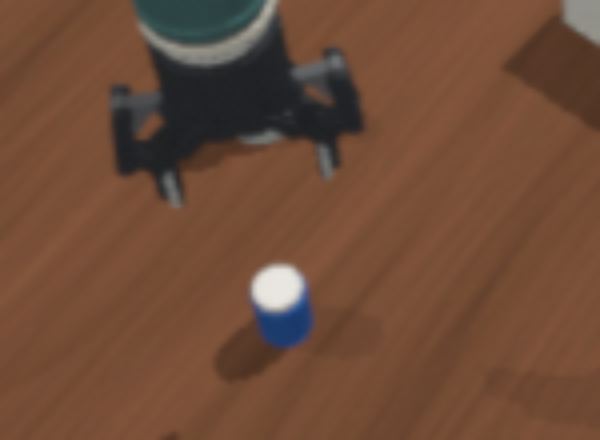

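The ring centre is at (238.4,213.5) in top and (252.5,197.3) in scene, within half a pixel of the prediction, so the well is at (0.538,0.045). The fingers straddle the cartridge line; cap at scene (179.5,292). I descend.

jog_arm(
  rows=[
    [0.05, -0.001, 0, 0, 0, 0, 100],
    [0.09, -0.001, 0, 0, 0, 0, 100],
    [0.12, -0.001, 0, 0, 0, 0, 100],
    [0.14, -0.001, 0, 0, 0, 0, 100],
    [0.152, -0.001, 0, 0, 0, 0, 100],
    [0.157, -0.001, 0, 0, 0, 0, 100],
    [0.157, -0.001, 0, 0, 0, 0, 100],
    [0.157, -0.001, 0, 0, 0, 0, 0],
    [0.157, -0.001, 0, 0, 0, 0, 0],
    [0.157, -0.001, 0, 0, 0, 0, 0],
    [0.157, -0.001, 0, 0, 0, 0, 0],
    [0.157, -0.001, 0, 0, 0, 0, 0],
    [0.157, -0.001, 0, 0, 0, 0, 0],
    [0.157, -0.001, 0, 0, 0, 0, 0],
  ],
  force=30,
)

```text
time: 7.7
tool_pos: [0.576, -0.3827, 0.0127]
tcp_rot: [0.608, 1.485, -0.607]
wrist_force: [-0.3, -0.4, 5.9]
width: 0.434
```

Run:
```python
from h import *
S=imaging.read_camera('scene')
cv2.imwrite('pics/v4.png',cv2.resize(S[240:330,130:230],(600,540)))
plan((.538,.045,.15),1.46)
```

```text
t 7.75 pos [ 0.576  -0.3827  0.0128] F [-0.5  0.2  5.8] w 0.433 q [-0.62  0.49  1.73  0.    0.92 -1.42]
shift [-0.1368  0.2785 -0.327 ] turn [-0.6658 -0.0007 -0.0009] axes x [-0.     0.001 -1.   ] y [0.701 0.713 0.001] z [ 0.713 -0.701 -0.001]
```

View pics/v4.png

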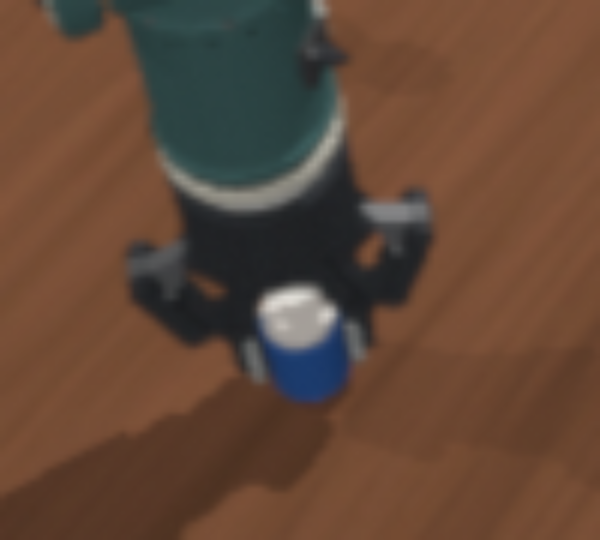

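Cartridge is gripped upright between the pads, centred. Lift and carry.

jog_arm(
  rows=[
    [-0.03, 0, 0, 0, 0, 0, 0],
    [-0.08, 0, 0, 0, 0, 0, 0],
    [-0.137, 0.03, -0.036, -0.1, 0, 0, 0],
    [-0.137, 0.06, -0.071, -0.2, 0, 0, 0],
    [-0.137, 0.09, -0.106, -0.3, 0, 0, 0],
    [-0.137, 0.12, -0.141, -0.4, 0, 0, 0],
    [-0.137, 0.15, -0.176, -0.5, 0, 0, 0],
    [-0.137, 0.18, -0.211, -0.6, 0, 0, 0],
    [-0.137, 0.21, -0.246, -0.666, 0, 0, 0],
    [-0.137, 0.24, -0.281, -0.666, 0, 0, 0],
    [-0.137, 0.265, -0.311, -0.666, 0, 0, 0],
    [-0.137, 0.2785, -0.327, -0.666, 0, 0, 0],
    [-0.137, 0.2785, -0.327, -0.666, 0, 0, 0],
    [-0.137, 0.2785, -0.327, -0.666, 0, 0, 0],
    [-0.137, 0.2785, -0.327, -0.666, 0, 0, 0],
  ],
)

```text
time: 9.25
tool_pos: [0.5379, 0.0441, 0.15]
tcp_rot: [0.088, 1.57, -0.087]
wrist_force: [-0.9, 0.0, -0.5]
width: 0.435
```

Run:
```python
from h import *
plan((.538,.045,.06),1.46)
```

```text
t 9.25 pos [0.5379 0.0441 0.15  ] F [-0.9  0.  -0.5] w 0.435 q [ 0.04  0.08  1.98  0.    1.09 -1.42]
shift [0.09   0.0008 0.    ] turn [-0.0005 -0.0006 -0.0005] axes x [-0.001  0.001 -1.   ] y [0.111 0.994 0.001] z [ 0.994 -0.111 -0.001]
```

jog_arm(
  rows=[
    [0.03, 0.001, 0, 0, 0, 0, 0],
    [0.06, 0.001, 0, 0, 0, 0, 0],
    [0.085, 0.001, 0, 0, 0, 0, 0],
    [0.1, 0.001, 0, 0, 0, 0, 0],
    [0.1, 0.001, 0, 0, 0, 0, 0],
    [0.1, 0.001, 0, 0, 0, 0, 0],
  ],
)

```text
time: 9.85
tool_pos: [0.5384, 0.0445, 0.0504]
tcp_rot: [0.089, 1.569, -0.088]
wrist_force: [0.2, 0.2, -0.1]
width: 0.438
```

Run:
```python
from h import *
S=imaging.read_camera('scene');T=imaging.read_camera('top');cv2.imwrite('pics/s5.png',S);cv2.imwrite('pics/t5.png',T)
a=cv2.resize(S[160:220,215:285],(700,600),interpolation=2)
s=monitor.read_state();p=s['tool_pos'];print(p)
f=lambda q:((q-[215,160]+.5)*10-.5)
# expected outline: cartridge if centred on TCP
for z,r,col in((p[2]-.0128,.019,(0,255,0)),(p[2]-.0128+.044,.019,(0,255,255)),(p[2]-.0128+.052,.0165,(0,0,255))):
    pts=np.array([f(proj('scene',[p[0]+r*np.cos(t),p[1]+r*np.sin(t),z])) for t in np.linspace(0,6.28,40)],int)
    cv2.polylines(a,[pts],True,col,1)
cv2.imwrite('pics/v5.png',a)
plan((.538,.045,.0285),1.46)
```

```text
[0.53956568 0.04491982 0.05159115]
t 9.95 pos [0.5396 0.0449 0.0516] F [-0.9 -0.3 -0.6] w 0.432 q [ 0.04  0.19  2.05  0.    0.89 -1.42]
shift [ 0.0231 -0.0001 -0.0016] turn [-0.001   0.0023 -0.0009] axes x [ 0.002  0.001 -1.   ] y [0.112 0.994 0.001] z [ 0.994 -0.112  0.002]
```

View pics/v5.png

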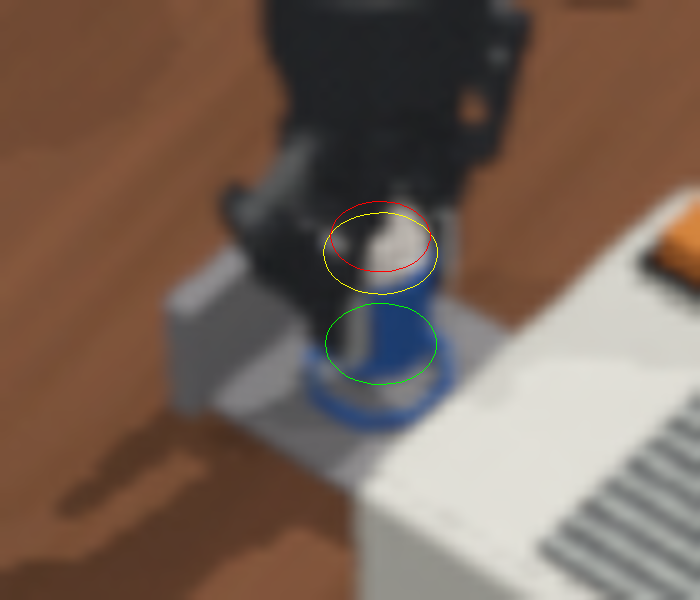

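Cartridge hangs above the ring; its right edge agrees with the centred model to within 0.2 px, ring around (380,375) in the crop. Lower gently.

jog_arm(
  rows=[
    [0.004, 0, -0.001, 0, 0, 0, 0],
    [0.008, 0, -0.001, 0, 0, 0, 0],
    [0.012, 0, -0.001, 0, 0, 0, 0],
    [0.014, 0, -0.001, 0, 0, 0, 0],
    [0.016, 0, -0.001, 0, 0, 0, 0],
    [0.018, 0, -0.001, 0, 0, 0, 0],
    [0.018, 0, -0.001, 0, 0, 0, 0],
    [0.018, 0, -0.001, 0, 0, 0, 0],
  ],
)

```text
time: 10.75
tool_pos: [0.5387, 0.0452, 0.0341]
tcp_rot: [0.089, 1.567, -0.087]
wrist_force: [-2.8, 0.7, 5.5]
width: 0.432
```

Run:
```python
from h import *
S=imaging.read_camera('scene');T=imaging.read_camera('top')
a=cv2.resize(S[165:215,225:275],(500,500),interpolation=2)
cv2.imwrite('pics/v6.png',a)
for i in range(3):
    imaging.read_camera('top');s=monitor.read_state();print(s['tool_pos'].round(4),s['wrist_force'].round(1),s['torque'].round(3))
```

```text
[0.5387 0.0452 0.034 ] [-1.9  0.7  5.3] [ 0.016  0.41  -0.031]
[0.5387 0.0452 0.034 ] [-2.4  0.9  5.1] [ 0.047  0.392 -0.055]
[0.5387 0.0452 0.034 ] [-2.7  1.3  4.5] [0.078 0.376 0.009]
```

View pics/v6.png

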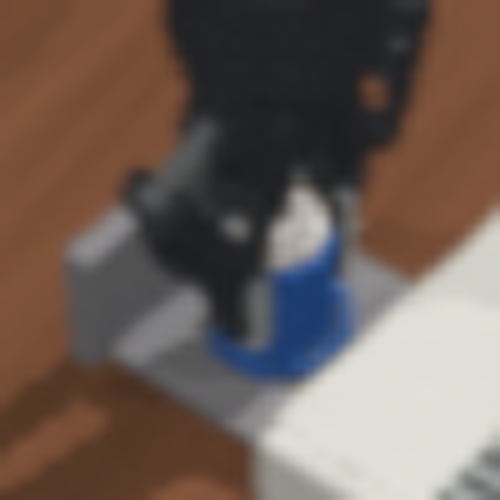

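Contact at the ring's height; the side force (−x, slightly +y) suggests the foot sits on the far rim. Lift a little, shift that way, and lower again.

jog_arm(
  rows=[
    [-0.004, 0, 0, 0, 0, 0, 0],
    [-0.004, 0.0005, -0.002, 0, 0, 0, 0],
    [-0.004, 0.0005, -0.002, 0, 0, 0, 0],
    [-0.002, 0.0005, -0.002, 0, 0, 0, 0],
    [-0.001, 0.0005, -0.002, 0, 0, 0, 0],
    [0, 0.0005, -0.002, 0, 0, 0, 0],
    [0.001, 0.0005, -0.002, 0, 0, 0, 0],
    [0.002, 0.0005, -0.002, 0, 0, 0, 0],
    [0.003, 0.0005, -0.002, 0, 0, 0, 0],
    [0.003, 0.0005, -0.002, 0, 0, 0, 0],
    [0.003, 0.0005, -0.002, 0, 0, 0, 0],
  ],
)

```text
time: 12.1
tool_pos: [0.5368, 0.0459, 0.031]
tcp_rot: [0.089, 1.567, -0.087]
wrist_force: [-0.8, 0.2, -0.4]
width: 0.436
```

Run:
```python
from h import *
s=monitor.read_state();print(s['tool_pos'].round(4),s['wrist_force'].round(1),s['torque'].round(3),s['tcp_rot'])
```

```text
[0.5368 0.0459 0.031 ] [-0.8  0.2 -0.4] [0.006 0.014 0.023] [ 0.08859106  1.56657552 -0.08702043]
```

It went in past ring height without force. Lower to the floor.

jog_arm(
  rows=[
    [0.001, 0, 0, 0, 0, 0, 0],
    [0.002, 0, 0, 0, 0, 0, 0],
    [0.0025, 0, 0, 0, 0, 0, 0],
    [0.0025, 0, 0, 0, 0, 0, 0],
  ],
)

```text
time: 12.5
tool_pos: [0.5369, 0.0459, 0.0287]
tcp_rot: [0.089, 1.567, -0.087]
wrist_force: [-0.9, -0.8, 1.1]
width: 0.436
```

jog_arm(
  rows=[
    [0.0005, 0, 0, 0, 0, 0, 50],
    [0.0005, 0, 0, 0, 0, 0, 60],
    [0.0005, 0, 0, 0, 0, 0, 75],
    [0, 0, 0, 0, 0, 0, 75],
    [0, 0, 0, 0, 0, 0, 75],
    [-0.01, 0, 0, 0, 0, 0, 75],
    [-0.03, 0, 0, 0, 0, 0, 75],
    [-0.07, 0, 0, 0, 0, 0, 75],
    [-0.12, 0, 0, 0, 0, 0, 75],
    [-0.15, 0, 0, 0, 0, 0, 75],
    [-0.15, 0, -0.05, 0, 0, 0, 0],
    [-0.15, 0, -0.1, 0, 0, 0, 0],
    [-0.15, 0, -0.1, 0, 0, 0, 0],
    [-0.15, 0, -0.1, 0, 0, 0, 0],
  ],
)

```text
time: 13.9
tool_pos: [0.4361, 0.057, 0.1789]
tcp_rot: [0.088, 1.565, -0.086]
wrist_force: [1.1, 0.1, 0.7]
width: 0.067
```

Run:
```python
from h import *
S=imaging.read_camera('scene');T=imaging.read_camera('top')
a=cv2.resize(S[155:225,215:295],(640,560),interpolation=2)
cv2.imwrite('pics/v7.png',a)
plan((.448,.055,.05),1.46)
```

```text
t 14.0 pos [0.4385 0.057  0.1797] F [ 0.1 -0.9  0.3] w 0.0 q [ 0.07 -0.15  2.14  0.    1.15 -1.39]
shift [ 0.1297 -0.0011  0.009 ] turn [-0.001   0.0052 -0.0015] axes x [ 0.005  0.001 -1.   ] y [0.112 0.994 0.002] z [ 0.994 -0.112  0.005]
```

View pics/v7.png

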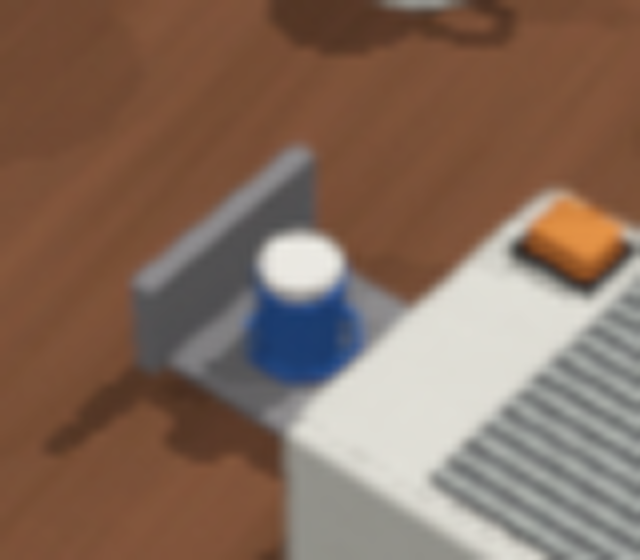

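Cartridge stands upright in the ring (scene crop (300,305)). Now go down in front of the panel with shut fingers.

jog_arm(
  rows=[
    [0.04, -0.001, 0.009, 0, 0.005, 0, 0],
    [0.08, -0.001, 0.009, 0, 0.005, 0, 0],
    [0.12, -0.001, 0.009, 0, 0.005, 0, 0],
    [0.14, -0.001, 0.009, 0, 0.005, 0, 0],
    [0.149, -0.001, 0.009, 0, 0.005, 0, 0],
    [0.149, -0.001, 0.009, 0, 0.005, 0, 0],
    [0.149, -0.001, 0.009, 0, 0.005, 0, 0],
  ],
)

```text
time: 14.7
tool_pos: [0.4499, 0.0551, 0.0317]
tcp_rot: [0.089, 1.567, -0.087]
wrist_force: [-0.1, 0.6, 0.8]
width: -0.0
```

Run:
```python
from h import *
plan((.477,.052,.03),1.461)
```

```text
t 14.7 pos [0.4499 0.0551 0.0317] F [-0.1  0.6  0.8] w -0.0 q [ 0.07  0.07  2.24  0.    0.83 -1.39]
shift [ 0.0018 -0.0001  0.0273] turn [-0.0022  0.002  -0.0019] axes x [ 0.002  0.002 -1.   ] y [0.112 0.994 0.002] z [ 0.994 -0.112  0.002]
```

jog_arm(
  rows=[
    [0, 0, 0.006, 0, 0, 0, 0],
    [0, 0, 0.012, 0, 0, 0, 0],
    [0, 0, 0.016, 0, 0, 0, 0],
    [0, 0, 0.018, 0, 0, 0, 0],
    [0, 0, 0.02, 0, 0, 0, 0],
    [0, 0, 0.022, 0, 0, 0, 0],
    [0, 0, 0.024, 0, 0, 0, 0],
    [0, 0, 0.026, 0, 0, 0, 0],
    [0, 0, 0.028, 0, 0, 0, 0],
    [0, 0, 0.03, 0, 0, 0, 0],
    [0, 0, 0.032, 0, 0, 0, 0],
    [0, 0, 0.034, 0, 0, 0, 0],
  ],
)

```text
time: 15.9
tool_pos: [0.4832, 0.0513, 0.0315]
tcp_rot: [0.089, 1.568, -0.087]
wrist_force: [-3.1, -0.2, 1.1]
width: -0.002
```

jog_arm(
  rows=[
    [0, 0, 0.002, 0, 0, 0, 0],
    [0, 0, 0.004, 0, 0, 0, 0],
    [0, 0, 0.006, 0, 0, 0, 0],
    [0, 0, 0.008, 0, 0, 0, 0],
    [0, 0, 0.01, 0, 0, 0, 0],
    [0, 0, 0.012, 0, 0, 0, 0],
    [0, 0, 0.014, 0, 0, 0, 0],
    [0, 0, 0.016, 0, 0, 0, 0],
    [0, 0, 0.018, 0, 0, 0, 0],
    [0, 0, 0.02, 0, 0, 0, 0],
    [0, 0, 0.022, 0, 0, 0, 0],
    [0, 0, 0.024, 0, 0, 0, 0],
    [0, 0, 0.026, 0, 0, 0, 0],
    [0, 0, 0.028, 0, 0, 0, 0],
    [0, 0, 0.03, 0, 0, 0, 0],
    [0, 0, 0.032, 0, 0, 0, 0],
    [0, 0, 0.034, 0, 0, 0, 0],
    [0, 0, 0.036, 0, 0, 0, 0],
    [0, 0, 0.038, 0, 0, 0, 0],
    [0, 0, 0.04, 0, 0, 0, 0],
  ],
)

```text
time: 17.9
tool_pos: [0.5227, 0.0465, 0.0314]
tcp_rot: [0.089, 1.569, -0.087]
wrist_force: [-5.2, -2.2, 2.8]
width: 0.002
```

jog_arm(
  rows=[
    [0, 0, 0.002, 0, 0, 0, 0],
    [0, 0, 0.004, 0, 0, 0, 0],
    [0, 0, 0.006, 0, 0, 0, 0],
    [0, 0, 0.008, 0, 0, 0, 0],
    [0, 0, 0.01, 0, 0, 0, 0],
    [0, 0, 0.012, 0, 0, 0, 0],
    [0, 0, 0.014, 0, 0, 0, 0],
    [0, 0, 0.016, 0, 0, 0, 0],
    [0, 0, 0.018, 0, 0, 0, 0],
    [0, 0, 0.018, 0, 0, 0, 0],
  ],
)

```text
time: 18.9
tool_pos: [0.5406, 0.0444, 0.0314]
tcp_rot: [0.089, 1.57, -0.087]
wrist_force: [-6.1, -1.3, 4.0]
width: -0.0
```

Run:
```python
from h import *
plan((.556,.043,.03),1.461)
```

```text
t 18.9 pos [0.5406 0.0444 0.0314] F [-6.1 -1.3  4. ] w -0.0 q [ 0.04  0.23  2.06  0.    0.86 -1.42]
shift [0.0014 0.0003 0.0155] turn [-0.0021 -0.0006 -0.0009] axes x [-0.     0.001 -1.   ] y [0.112 0.994 0.001] z [ 0.994 -0.112 -0.001]
```

jog_arm(
  rows=[
    [0, 0, 0.001, 0, 0, 0, 0],
    [0, 0, 0.002, 0, 0, 0, 0],
    [0, 0, 0.003, 0, 0, 0, 0],
    [0, 0, 0.004, 0, 0, 0, 0],
    [0, 0, 0.005, 0, 0, 0, 0],
    [0, 0, 0.006, 0, 0, 0, 0],
    [0, 0, 0.007, 0, 0, 0, 0],
    [0, 0, 0.008, 0, 0, 0, 0],
    [0, 0, 0.009, 0, 0, 0, 0],
    [0, 0, 0.01, 0, 0, 0, 0],
    [0, 0, 0.011, 0, 0, 0, 0],
    [0, 0, 0.012, 0, 0, 0, 0],
  ],
)

```text
time: 20.1
tool_pos: [0.5514, 0.0431, 0.0314]
tcp_rot: [0.089, 1.572, -0.087]
wrist_force: [-9.3, -1.0, 5.7]
width: 0.0
```

jog_arm(
  rows=[
    [0, 0, 0.0005, 0, 0, 0, 0],
    [0, 0, 0.001, 0, 0, 0, 0],
    [0, 0, 0.0015, 0, 0, 0, 0],
  ],
)

```text
time: 20.4
tool_pos: [0.5519, 0.043, 0.0314]
tcp_rot: [0.089, 1.574, -0.087]
wrist_force: [-8.2, -0.3, 5.7]
width: -0.001
```

jog_arm(
  rows=[
    [0, 0, 0.001, 0, 0, 0, 0],
    [0, 0, 0.0015, 0, 0, 0, 0],
    [0, 0, 0.002, 0, 0, 0, 0],
  ],
)

```text
time: 20.7
tool_pos: [0.5529, 0.0429, 0.0315]
tcp_rot: [0.089, 1.577, -0.087]
wrist_force: [-8.5, -0.9, 5.2]
width: -0.0
```

jog_arm(
  rows=[
    [0, 0, 0.0015, 0, 0, 0, 0],
    [0, 0, 0.002, 0, 0, 0, 0],
    [0, 0, 0.002, 0, 0, 0, 0],
  ],
)

```text
time: 21.0
tool_pos: [0.5539, 0.0428, 0.0315]
tcp_rot: [0.089, 1.579, -0.087]
wrist_force: [-8.3, -0.5, 5.8]
width: 0.006
```

Run:
```python
from h import *
S=imaging.read_camera('scene');T=imaging.read_camera('top')
a=cv2.resize(S[150:220,220:300],(457,400),interpolation=2);b=cv2.resize(T[150:230,200:280],(400,400)) [:, :343]
cv2.imwrite('pics/v8.png',np.hstack([a,b]))
plan((.556,.043,.03),1.461)
```

```text
t 21.1 pos [0.5539 0.0428 0.0315] F [-8.9 -1.6  5.1] w 0.001 q [ 0.03  0.25  2.02  0.    0.87 -1.43]
shift [0.0014 0.0005 0.0021] turn [-0.0022 -0.0101 -0.0003] axes x [-0.01   0.001 -1.   ] y [0.112 0.994 0.   ] z [ 0.994 -0.112 -0.01 ]
```

View pics/v8.png

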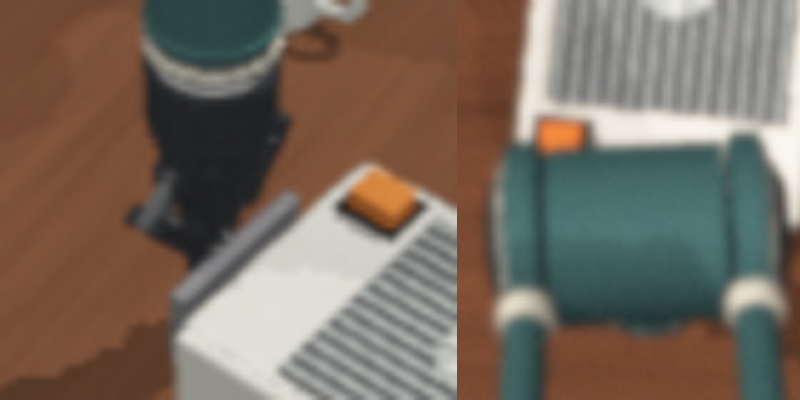

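Panel is nearly home, with fingers central on it and the force steady near 8.5 N; no click seen yet. Continue in small steps, correcting the slight tilt.

jog_arm(
  rows=[
    [0, 0, 0.0015, 0, -0.01, 0, 0],
    [0, 0, 0.002, 0, -0.01, 0, 0],
    [0, 0, 0.0025, 0, -0.01, 0, 0],
    [0, 0, 0.0025, 0, -0.01, 0, 0],
  ],
)

```text
time: 21.5
tool_pos: [0.5551, 0.0426, 0.0313]
tcp_rot: [0.088, 1.572, -0.088]
wrist_force: [-8.1, -1.5, 4.5]
width: -0.0
```

jog_arm(
  rows=[
    [0, 0, 0.0012, 0, -0.003, 0, 0],
    [0, 0, 0.0016, 0, -0.003, 0, 0],
    [0, 0, 0.002, 0, -0.003, 0, 0],
  ],
)

```text
time: 21.8
tool_pos: [0.5558, 0.0425, 0.0313]
tcp_rot: [0.088, 1.572, -0.088]
wrist_force: [-8.9, -0.3, 5.7]
width: 0.005
```

jog_arm(
  rows=[
    [0, 0, 0.0012, 0, -0.003, 0, 0],
    [0, 0, 0.0017, 0, -0.003, 0, 0],
    [0, 0, 0.0022, 0, -0.003, 0, 0],
  ],
)

```text
time: 22.1
tool_pos: [0.5567, 0.0424, 0.0313]
tcp_rot: [0.088, 1.572, -0.088]
wrist_force: [-8.2, -0.3, 5.7]
width: 0.0
```

jog_arm(
  rows=[
    [0, 0, 0.0012, 0, -0.003, 0, 0],
    [0, 0, 0.0017, 0, -0.003, 0, 0],
    [0, 0, 0.0022, 0, -0.003, 0, 0],
  ],
)

```text
time: 22.4
tool_pos: [0.5576, 0.0423, 0.0313]
tcp_rot: [0.088, 1.571, -0.088]
wrist_force: [-7.5, -1.6, 6.0]
width: -0.002
```

jog_arm(
  rows=[
    [0, 0, 0.0012, 0, -0.002, 0, 0],
    [0, 0, 0.0017, 0, -0.002, 0, 0],
    [0, 0, 0.0022, 0, -0.002, 0, 0],
  ],
)

```text
time: 22.7
tool_pos: [0.5589, 0.0422, 0.0313]
tcp_rot: [0.088, 1.572, -0.088]
wrist_force: [-7.6, -0.6, 4.3]
width: -0.001
```

jog_arm(
  rows=[
    [0, 0, 0.0012, 0, -0.002, 0, 0],
    [0, 0, 0.0017, 0, -0.002, 0, 0],
    [0, 0, 0.0022, 0, -0.002, 0, 0],
  ],
)

```text
time: 23.0
tool_pos: [0.5603, 0.042, 0.0313]
tcp_rot: [0.088, 1.571, -0.088]
wrist_force: [-7.5, -0.6, 4.7]
width: 0.002
```

jog_arm(
  rows=[
    [0, 0, 0.001, 0, 0, 0, 0],
    [0, 0, 0.0015, 0, 0, 0, 0],
    [0, 0, 0.002, 0, 0, 0, 0],
  ],
)

```text
time: 23.3
tool_pos: [0.5615, 0.0419, 0.0313]
tcp_rot: [0.088, 1.573, -0.088]
wrist_force: [-7.7, -1.1, 4.3]
width: 0.003
```

jog_arm(
  rows=[
    [0, 0, 0.001, 0, 0, 0, 0],
    [0, 0, 0.0015, 0, 0, 0, 0],
    [0, 0, 0.002, 0, 0, 0, 0],
  ],
)

```text
time: 23.6
tool_pos: [0.5628, 0.0417, 0.0314]
tcp_rot: [0.088, 1.575, -0.088]
wrist_force: [-6.8, -0.7, 4.3]
width: -0.002
```

jog_arm(
  rows=[
    [0, 0, 0.0008, 0, -0.003, 0, 0],
    [0, 0, 0.0013, 0, -0.003, 0, 0],
    [0, 0, 0.0018, 0, -0.003, 0, 0],
  ],
)

```text
time: 23.9
tool_pos: [0.5639, 0.0416, 0.0313]
tcp_rot: [0.088, 1.573, -0.089]
wrist_force: [-7.6, -1.0, 3.4]
width: 0.002
```

jog_arm(
  rows=[
    [0, 0, 0.0008, 0, -0.003, 0, 0],
    [0, 0, 0.0013, 0, -0.003, 0, 0],
    [0, 0, 0.0018, 0, -0.003, 0, 0],
  ],
)

```text
time: 24.2
tool_pos: [0.5653, 0.0414, 0.0313]
tcp_rot: [0.088, 1.572, -0.089]
wrist_force: [-6.6, -1.3, 3.3]
width: -0.001
```

jog_arm(
  rows=[
    [0, 0, 0.0008, 0, 0, 0, 0],
    [0, 0, 0.0013, 0, 0, 0, 0],
    [0, 0, 0.0018, 0, 0, 0, 0],
  ],
)

```text
time: 24.5
tool_pos: [0.5666, 0.0413, 0.0313]
tcp_rot: [0.088, 1.573, -0.089]
wrist_force: [-6.9, -0.7, 4.4]
width: 0.003
```

jog_arm(
  rows=[
    [0, 0, 0.0008, 0, 0, 0, 0],
    [0, 0, 0.0013, 0, 0, 0, 0],
    [0, 0, 0.0018, 0, 0, 0, 0],
  ],
)

```text
time: 24.8
tool_pos: [0.5674, 0.0412, 0.0313]
tcp_rot: [0.088, 1.575, -0.089]
wrist_force: [-7.6, -1.0, 5.8]
width: -0.0
```

jog_arm(
  rows=[
    [0, 0, 0.0008, 0, -0.002, 0, 0],
    [0, 0, 0.0013, 0, -0.002, 0, 0],
    [0, 0, 0.0018, 0, -0.002, 0, 0],
  ],
)

```text
time: 25.1
tool_pos: [0.5675, 0.0411, 0.0313]
tcp_rot: [0.088, 1.577, -0.089]
wrist_force: [-11.0, -1.4, 7.5]
width: -0.002
```

Firm resistance now (11 N, no advance), which looks like the stop just after the click. Back off slowly to see whether the tray stays.

jog_arm(
  rows=[
    [0, 0, -0.001, 0, 0, 0, 0],
    [0, 0, -0.003, 0, 0, 0, 0],
    [0, 0, -0.005, 0, 0, 0, 0],
    [0, 0, -0.007, 0, 0, 0, 0],
    [0, 0, -0.009, 0, 0, 0, 0],
    [0, 0, -0.011, 0, 0, 0, 0],
    [0, 0, -0.013, 0, 0, 0, 0],
    [0, 0, -0.015, 0, 0, 0, 0],
    [0, 0, -0.017, 0, 0, 0, 0],
    [0, 0, -0.019, 0, 0, 0, 0],
    [0, 0, -0.019, 0, 0, 0, 0],
  ],
)

```text
time: 26.2
tool_pos: [0.5492, 0.0433, 0.0318]
tcp_rot: [0.088, 1.575, -0.089]
wrist_force: [-0.3, 0.8, -0.9]
width: -0.001
```

No force any more: the tray held. Retreat, rise and take the last look.

jog_arm(
  rows=[
    [0, 0, -0.02, 0, 0, 0, 0],
    [0, 0, -0.05, 0, 0, 0, 0],
    [-0.04, 0, -0.08, 0, 0, 0, 0],
    [-0.09, 0, -0.08, 0, 0, 0, 0],
    [-0.14, 0, -0.08, 0, 0, 0, 0],
    [-0.18, 0, -0.08, 0, 0, 0, 0],
    [-0.18, -0.05, -0.05, 0, 0, 0, 0],
    [-0.18, -0.1, -0.02, 0, 0, 0, 0],
    [-0.18, -0.15, -0.02, 0, 0, 0, 0],
    [-0.18, -0.2, -0.02, 0, 0, 0, 0],
    [-0.18, -0.25, -0.02, 0, 0, 0, 0],
    [-0.18, -0.3, -0.02, 0, 0, 0, 0],
    [-0.18, -0.35, -0.02, 0, 0, 0, 0],
    [-0.18, -0.35, -0.02, 0, 0, 0, 0],
    [-0.18, -0.35, -0.02, 0, 0, 0, 0],
  ],
)

```text
time: 27.7
tool_pos: [0.491, -0.3045, 0.2122]
tcp_rot: [0.09, 1.575, -0.092]
wrist_force: [0.3, 0.2, -0.3]
width: 0.003
```

Run:
```python
from h import *
S=imaging.read_camera('scene');T=imaging.read_camera('top')
a=cv2.resize(S[120:260,150:350],(400,280),interpolation=2);b=cv2.resize(T[110:270,90:390],(750,400),interpolation=2)
a=cv2.resize(a,(286,200));c=cv2.resize(T[170:220,205:275],(280,200),interpolation=2)
r=np.zeros((600,750,3),np.uint8);r[:400]=b;r[400:,:286]=a;r[400:,300:580]=c
cv2.imwrite('pics/v9.png',r)
print(monitor.read_state()['time'])
d=cv2.absdiff(T,cv2.imread('pics/top0.png')).max(2)
for n,(u,v) in dict(cup=(156,245),jug=(122,182),tamper=(331,240),front=(240,200)).items():print(n,d[v-18:v+18,u-18:u+18].max(), (d[v-18:v+18,u-18:u+18]>40).sum())
```

```text
27.8
cup 23 0
jug 13 0
tamper 6 0
front 34 0
```

View pics/v9.png

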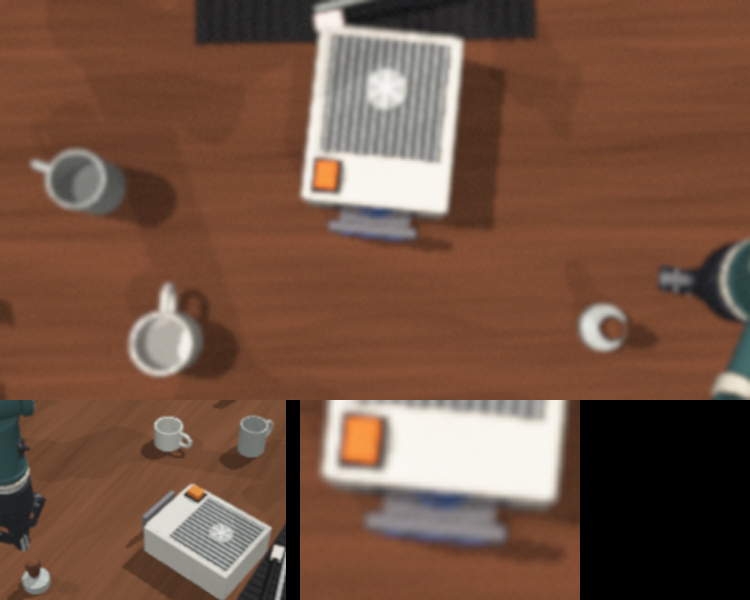

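The tray is home, with the panel in the same place as at the start (top px ~(239,201)). The cup, jug and tamper have not moved, and the gripper is clear. Handing in.

```bash
python3 -c "
from workcell import finish_job;print(finish_job())"
```

```text
the job is handed in; nothing more can be done
None
```

The job is done and handed in at about 28 s of the 72 s allowed. I pressed the key until the tray sprang out, stood the cartridge in the well, and pushed the tray home. It stayed in on its own.

- **Key:** the highest force I read while pressing was about 5 N.
- **Cartridge:** the first lowering touched the well's ring at about 5.5 N. I lifted it, moved it 2 mm and it went in without force. A picture after release showed it upright inside the ring. I did not see it again once the tray was in.
- **Tray:** I pushed it in slowly, finishing in steps of about 1 mm. The highest reading was 11 N at the firm stop, under the 18 N limit, though force is only read at the end of each move. The dip at the click was not clear in the noisy force signal, so I backed off slowly to check: the contact force dropped to zero near the home position.
- **Last check:** the top picture matches the starting one at the tray front, and the cup, jug and tamper have not moved. The gripper was clear, touching nothing.

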